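# Drive a stuck axle pin out of a plywood wheel with a drift punch

### The job

The hub of the plywood wheel on the bench fixture was fitted off-centre and must be renewed, but its steel axle pin is stuck in it, head underneath. Take the red-sleeved drift punch out of its wooden block, feel for the hub's bore with its tip from above and press the pin right out downwards until its head stands on the floor of the white catch tray, pushing slowly and steadily and never with more than about 50 N so that the hub is not bruised. Then stand the punch back upright in its hole in the block, fully down, and leave the other things on the bench where they are.

Things in the scene. Friction and masses are not known exactly. Their poses are not given: they have to be found in the camera images.
- wheel: plywood wheel, 124 mm across, 18 mm thick, lying flat, firmly held on two wooden bearers 36 mm high. Origin: centre of its underside, z up. In its middle a dark hardwood hub with a flat round flange 44 mm across, top face at z = 24 mm. Five bolt heads stand 6 mm above the wheel on a 94 mm circle; two wooden cleats, 8 mm thick, hold its rim, over 50 mm from the centre.
- wheel_center (a point): centre of the wheel's top face, 6 mm below the hub's face. The hub's upright bore (8.6 mm wide, open below, from the hub's face down to the wheel's underside, 24 mm) is NOT here: the hub was fitted off-centre and its bore's middle lies 2.5 to 4.7 mm away, in any direction. This is not measured: feel for it (or look). Beside the bore the punch meets wood at the hub's face.
- pin (a joint): steel axle pin, 8 x 26 mm, its head (15 x 4 mm) below the wheel. Value: m gone down; 0: its upper end is 3 mm below the hub's face; it starts at 0 to 0.003, so a nose in the bore meets it 3 to 6 mm below the face. It slides stiffly: about 10 N pushed slowly, more when hurried. It is out of the bore at 0.021; at 0.023 (upper end 26 mm below the face) its head meets the white tray's floor, a solid stop.
- punch: drift punch, steel with a red plastic sleeve, 114 mm long, about 0.11 kg: a round nose 7 mm in diameter (its end chamfered by 1 mm) and 28 mm long, then at a flat shoulder a round body 14 mm in diameter and 86 mm long. Origin at the tip of the nose, z along the punch towards its struck head (up). It stands upright, nose down, in the hole of the block, its shoulder resting on the block's top.
- punch_tip (a point): centre of the flat end of the punch's nose
- punch_grip (a point): on the punch's axis, half-way along its 14 mm body (inside the red sleeve): 71 mm above the tip and 43 mm above the shoulder; a good place to grasp
- punch_hole (a point): centre of the mouth of the punch's hole in the top face of the tool block, a fixed dark wooden block 60 by 130 mm and 45 mm high; the hole is 10 mm wide and 36 mm deep, upright. Two other short tool heads (yellow, green) stand 13 mm above the block, 50 mm to either side of the hole, fixed. z points up.
- nut_tray: white plastic tray of nuts, 110 x 150 x 45 mm, loose; not to be moved. Origin: centre of its underside
- spanner: steel spanner 140 mm long, lying loose; not to be moved. Origin: its underside
- plywood_ring: loose ring of plywood, 90 mm across and 6 mm thick; not to be moved. Origin: centre of its underside
- flat_file: flat file with a black and red handle, about 260 mm long, lying loose; not to be moved. Origin: where blade and handle meet, on the bench
Not all that is in view belongs to the job. What is meant by the part that bears punch_hole is not pink or turquoise, and is the smaller of those in its own colour.

How it is judged:
By the outcome, as a careful person would: the job done as asked, in the order asked, and still so for the second after the job is handed in, with the robot touching nothing.
It also fails if it takes over 72 s, if anything falls off the work surface, if the arm or the gripper's body presses on something with over 40 N, if the wrist force passes 120 N, or if a joint passes its speed limit or range.

### The arm

A 6-joint arm with a two-finger parallel gripper is mounted at the origin on the work surface. World frame = base frame: x ahead of the robot, y to its left, z up, the work surface at z = 0. Lengths are in m, angles in rad, forces in N, time in s.
With the tool pointing down it reaches from about 0.425 to 0.95 m from the base axis. Payload 3.5 kg.
Tool frame: the origin (TCP) lies on the centre line of the jaws, within the pads' length; the fingertips stand 17 mm ahead of it and the grasp point (between the pads) lies 2 mm behind it; z points along the fingers, y is the line along which they close (so a half turn about z gives the same grasp; the last joint's range is limited). The gripper opens to 85 mm and grips with 20 to 120 N. Pads are 22 mm wide; open, the fingers measure 114 mm over their backs; the gripper's body (76 mm by 85 mm) begins 54 mm behind the grasp point. The pads swing forward as they close: fully open they stand 13 mm farther back than shut.
Start: joints at [1.173, 0.286, 1.577, -0, 1.279, -0.15], TCP at [0.166, 0.654, 0.248] pointing down, gripper open.
Joint ranges: [-2.77, 2.77], [-0.9, 2.22], [0.21, 2.48], [-1.53, 4.67], [0.24, 2.81], [-2.84, 2.84]. Speed limits (rad/s): [2.79, 2.79, 3.14, 3.14, 3.14, 3.14].

### API

Orientations are given as a unit quaternion [x, y, z, w].
In Python, from plant import ctrl gives the robot as it stands. The module is installed in compiled form; this text tells all that it offers.
- The arm moves only by the tool drive_tool, never from a script. Its argument "moves" is a list of rows, each a list of 3 entries, a list of its own where there are three numbers: the turn, a rotation vector about the tool's x, y, z in rad, then the shift along the tool's x, y, z in m, then the finger opening in m, from 0 to 0.0854. A call has 1 to 5 rows; each row shifts and turns the commanded pose from where the row before left it, along the tool's axes as they then stand; what a row does not reach is not made up. A row lasts 1/8 s, in which the tool goes at most 62.5 mm and 10.7 degrees, less where a joint would pass 70% of its speed; a pose out of reach is approached as far as the arm can. A call with a gripper value outside its range is refused whole. The fingers move at their own pace and stop on an object; "grip_force" is the grip in N (left out, the last holds). Time passes only in rows, so rows that do not move let the fingers close. It gives the time, the measured TCP pose, the force, the opening and the grip force at its end, in the units of the state.
- ctrl.get_state(): the state, without advancing time (a new reading comes with each control period).
- ctrl.read_camera(name): name is "scene" or "top"; returns a dict with "image" (384x512x3 uint8, red, green, blue), "fx", "fy", "cx", "cy" (pixels), "R" (3x3) and "t" (3): a world point X has camera coordinates R X + t. Camera axes: x right, y down, z forward; pixel columns grow to the right and rows downward; lengths in m; the calibration is good to about 2 mm. A picture is of the moment at which its call begins. There is no depth.
- ctrl.sign_off(): hands the job in; it is judged then, once.
The state is a dict: "time": time; "qpos": joint angles; "dq": joint speeds; "joint_efforts": joint torques, N m; "eef_pos": TCP position; "tcp_rot": TCP orientation; "contact_force": force on the tool from outside, world axes, zero at the start; "wrist_torque": the same for the moment, N m; "opening": opening from 0.0 (shut) to 1.0 (fully open); "finger_force": force on a finger pad.
Only numpy, scipy, OpenCV 4.12 (cv2) and the standard library are available. Lean on these libraries where they do the work, as an engineer would, in place of code of your own. Each camera call takes 0.05 s, during which the arm holds its last target. There are 200 camera calls.

## Working session

There is one attempt and no reset: what is moved stays moved. The work goes in short steps, Python scripts to look and compute and a tool call to move; the robot and the scene stay as the last step left them, time stands still between calls to the robot, and variables do not carry over. Pictures are saved under pics/ and viewed, at most 10 in all, crops included, and the job is handed in when it is done.

Besides the shell and the picture viewer there is one more tool, called in YAML: its name, and indented under it one key for each argument. drive_tool: Moves the arm, as the interface text tells. Its arguments: {"type":"object","properties":{"moves":{"type":"array","items":{"type":"array"}},"grip_force":{"type":"number"}},"required":["moves"]}

```bash
mkdir -p pics; cat > h.py <<'E'
import numpy as np, cv2
from plant import ctrl
def cam(n):
    return ctrl.read_camera(n)
def proj(c,X):
    p=np.array(c["R"])@np.array(X)+np.array(c["t"]); return c["fx"]*p[0]/p[2]+c["cx"], c["fy"]*p[1]/p[2]+c["cy"]
def back(c,u,v,z):
    R=np.array(c["R"]);o=-R.T@np.array(c["t"]);d=R.T@np.array([(u-c["cx"])/c["fx"],(v-c["cy"])/c["fy"],1]);return o+d*(z-o[2])/d[2]
E
python3 - <<'E'
from h import *
for n in("scene","top"):
    c=cam(n);print(n,c["fx"],-np.array(c["R"]).T@c["t"],np.round(c["R"],2).tolist())
    cv2.imwrite(f"pics/{n}0.png",cv2.resize(c["image"][:,:,::-1],(800,600),interpolation=cv2.INTER_CUBIC))
s=ctrl.get_state();print(s)
E
```

```text
scene 470.7453021825435 [1.1997906  0.17635922 0.97141038] [[-0.3, 0.95, -0.0], [0.74, 0.23, -0.63], [-0.6, -0.19, -0.77]]
top 389.9377133880882 [ 0.27924225 -0.0271489   1.13425027] [[0.02, -1.0, 0.02], [-0.98, -0.03, -0.2], [0.2, -0.01, -0.98]]
{'time': 0.1, 'qpos': array([ 1.17301882e+00,  2.87115130e-01,  1.57803716e+00, -2.42961851e-05,
        1.27857827e+00, -1.50009345e-01]), 'dq': array([ 0.00036852,  0.00061168, -0.00345777,  0.00132039, -0.00216787,
       -0.00154665]), 'joint_efforts': array([ 1.15515766e-03, -4.07297373e+01, -2.93698561e+01, -1.74683623e-04,
        3.44112923e-03, -4.81435180e-06]), 'eef_pos': array([0.1653026 , 0.65387316, 0.24705652]), 'tcp_rot': array([ 1.23563890e-01,  9.92336043e-01, -1.03225221e-03, -2.77936102e-04]), 'contact_force': array([-0.02923421,  1.04025009,  0.24039986]), 'wrist_torque': array([0.00575622, 0.01809931, 0.01971427]), 'finger_force': 0.0, 'opening': 1.0003404147520125}
```

View pics/scene0.png

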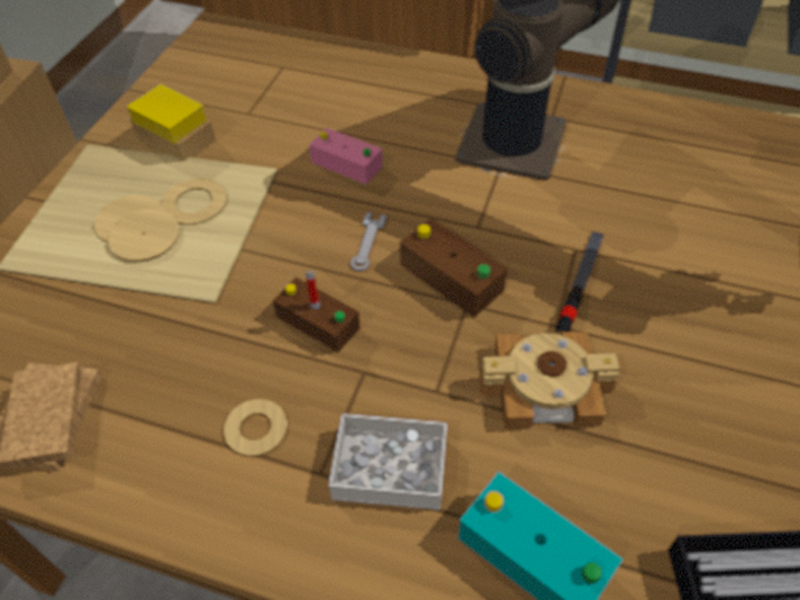

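View pics/top0.png

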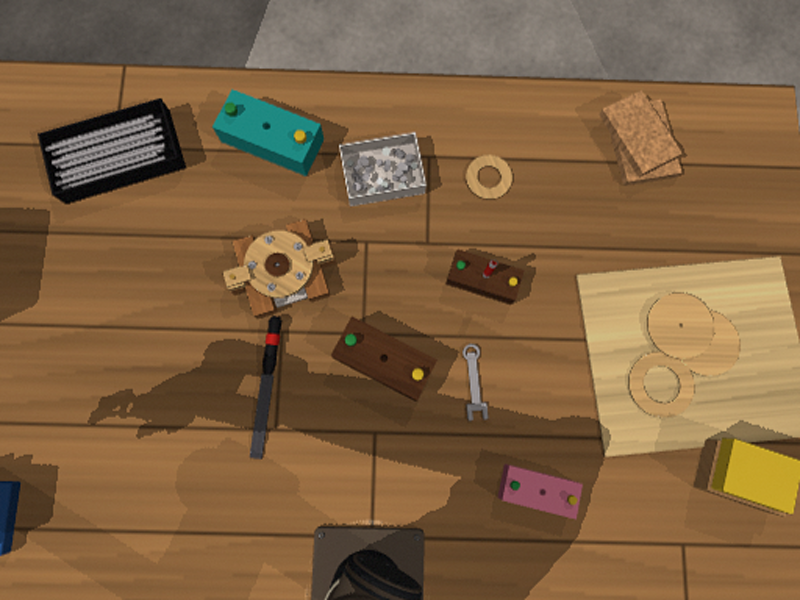

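Candidate blocks in the top view (800x600 px):
- small brown with the punch (487,277)
- larger brown (383,358)
- turquoise (268,130)
- pink (541,491)

By the description it is the smaller brown one. I'll check it in one close crop, alongside the hub.

```bash
python3 - <<'E'
from h import *
ims={n:np.mean([cam(n)["image"].astype(float) for _ in range(4)],0)[:,:,::-1].astype(np.uint8) for n in("scene","top")}
def crop(n,u,v,w,h):
    u=int(u*.64)-w//2;v=int(v*.64)-h//2;print(n,u,v)
    return cv2.resize(ims[n][v:v+h,u:u+w],(400,300),interpolation=cv2.INTER_CUBIC)
a=np.hstack([crop("top",488,275,80,60),crop("top",278,265,80,60)])
b=np.hstack([crop("scene",318,308,80,60),crop("scene",552,370,80,60)])
cv2.imwrite("pics/c1.png",np.vstack([a,b]))
E
```

```text
top 272 146
top 137 139
scene 163 167
scene 313 206
```

View pics/c1.png

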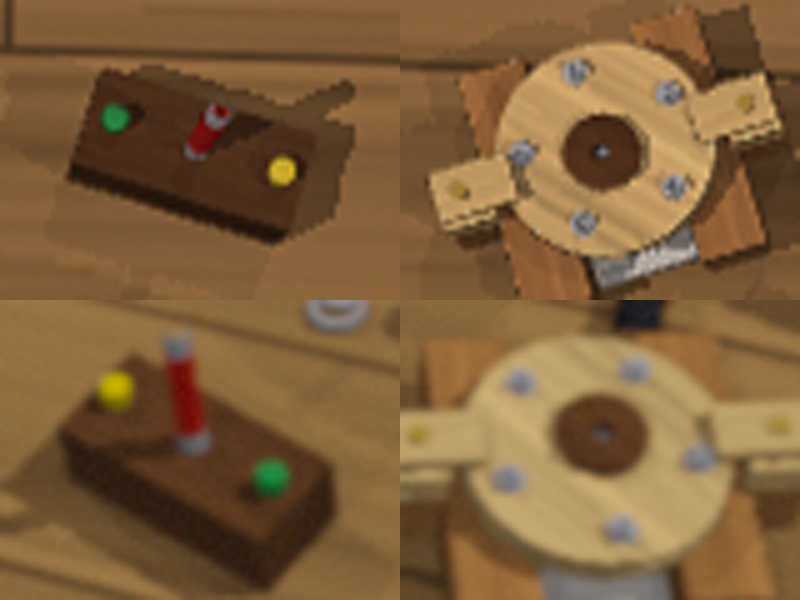

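Top-left and bottom-left show the small brown block with the red punch, base at (196,154) and head at (218,110). On the right, the bright pin end shows in the hub, at (202,152) in the top crop and (202,133) in the scene crop. Next I'll triangulate.

```bash
cat >> h.py <<'E'
def tri(obs):
    # obs: list of (cam,u,v) -> least-squares point
    from scipy.optimize import least_squares
    r=least_squares(lambda X:np.concatenate([np.array(proj(c,X))-[u,v] for c,u,v in obs]),[.5,.1,.05]);return r.x,r.fun
E
python3 - <<'E'
from h import *
T=cam("top");S=cam("scene")
f=lambda o,x,y:(o[0]+(x+.5)/5-.5,o[1]+(y+.5)/5-.5)
tb=(272,146);tw=(137,139);sb=(163,167);sw=(313,206)
def sh(n,t,s,to,so,z):
    a=f(to,*t);b=f(so,*s);X,r=tri([(T,*a),(S,*b)])
    print(n,"tri",X.round(4),r.round(1),"top@z",back(T,*a,z)[:2].round(4),"scene@z",back(S,*b,z)[:2].round(4))
sh("head",(218,110),(177,43),tb,sb,.131)
sh("base",(196,154),(193,144),tb,sb,.045)
sh("green",(115,118),(270,177),tb,sb,.056)
sh("yellow",(282,172),(116,90),tb,sb,.056)
sh("pin",(202,152),(202,133),tw,sw,.0555)
sh("hub",(201.5,152),(201,133),tw,sw,.06)
tB=[(176,72),(270,94),(276,187),(184,223),(122,153)]
sB=[(498-400,480-300),(520-400,82),(635-400,70),(699-400,158),(621-400,229)]
for nm,C,o,B in(("top",T,tw,tB),("scene",S,sw,sB)):
    P=np.array([back(C,*f(o,*b),.059)[:2] for b in B]);print(nm,P.mean(0).round(4),np.linalg.norm(P-P.mean(0),axis=1).round(4))
E
```

```text
head tri [ 0.5513 -0.1994  0.1251] [-0.2  0.  -0.1 -0. ] top@z [ 0.5498 -0.1988] scene@z [ 0.5558 -0.1964]
base tri [ 0.5473 -0.2016  0.042 ] [ 0.2 -0.   0.1  0. ] top@z [ 0.5465 -0.2006] scene@z [ 0.5495 -0.2007]
green tri [ 0.564  -0.1527  0.0547] [ 0. -0.  0.  0.] top@z [ 0.5636 -0.1526] scene@z [ 0.5649 -0.1523]
yellow tri [ 0.5351 -0.2481  0.0537] [-0.1  0.  -0.1 -0. ] top@z [ 0.5346 -0.2479] scene@z [ 0.5367 -0.2468]
pin tri [0.5538 0.1828 0.0591] [-0.4  0.1 -0.3  0. ] top@z [0.5549 0.1825] scene@z [0.551  0.1835]
hub tri [0.5538 0.1827 0.0591] [-0.2  0.  -0.2  0. ] top@z [0.5537 0.1819] scene@z [0.5544 0.183 ]
top [0.5578 0.18  ] [0.0471 0.0468 0.0472 0.0463 0.0473]
scene [0.5599 0.1812] [0.0508 0.0464 0.0477 0.048  0.047 ]
```

Estimates: hole near (0.549,-0.2005), wheel centre near (0.5585,0.1805), bore near (0.554,0.182). Moving above the punch now.

drive_tool:
  moves:
    - [[0,0,0],[-0.05,-0.0265,0],0.085]
    - [[0,0,0],[-0.05,-0.0265,0],0.085]
    - [[0,0,0],[-0.05,-0.0265,0],0.085]
    - [[0,0,0],[-0.05,-0.0265,0],0.085]
  grip_force: 100

```text
time: 1.1
eef_pos: [0.3345, 0.5013, 0.2486]
tcp_rot: [0.123, 0.992, 0.0, 0.0]
contact_force: [0.8, 0.2, 0.2]
opening: 0.999
finger_force: 0.0
```

drive_tool:
  moves:
    - [[0,0,0],[-0.05,-0.0265,0],0.085]
    - [[0,0,0],[-0.05,-0.0265,0],0.085]
    - [[0,0,0],[-0.05,-0.0265,0],0.085]
    - [[0,0,0],[-0.05,-0.0265,0],0.085]

```text
time: 1.6
eef_pos: [0.5026, 0.3494, 0.2487]
tcp_rot: [0.124, 0.992, 0.0, 0.0]
contact_force: [-0.5, -0.7, -0.1]
opening: 0.997
finger_force: 0.0
```

drive_tool:
  moves:
    - [[0,0,0],[-0.0182,-0.0521,0],0.085]
    - [[0,0,0],[-0.0182,-0.0521,0],0.085]
    - [[0,0,0],[-0.0182,-0.0521,0],0.085]
    - [[0,0,0],[-0.0182,-0.0521,0],0.085]
    - [[0,0,0],[-0.0182,-0.0521,0],0.085]

```text
time: 2.22
eef_pos: [0.5256, 0.0742, 0.2487]
tcp_rot: [0.124, 0.992, 0.0, 0.001]
contact_force: [0.8, 0.1, 0.1]
opening: 0.995
finger_force: 0.0
```

drive_tool:
  moves:
    - [[0,0,0],[-0.0182,-0.0521,0],0.085]
    - [[0,0,0],[-0.0182,-0.0521,0],0.085]
    - [[0,0,0],[-0.0182,-0.0521,0],0.085]
    - [[0,0,0],[-0.0182,-0.0521,0],0.085]
    - [[0,0,0],[-0.0182,-0.0521,0],0.085]

```text
time: 2.85
eef_pos: [0.5499, -0.2009, 0.2487]
tcp_rot: [0.124, 0.992, -0.0, 0.0]
contact_force: [0.5, -0.1, 0.7]
opening: 0.998
finger_force: 0.0
```

```bash
cat > st.py <<'E'
from h import *
import sys
from scipy.spatial.transform import Rotation as Ro
s=ctrl.get_state();R=Ro.from_quat(s["tcp_rot"]);p=s["eef_pos"]
print("t",round(s["time"],2),"p",p.round(4),"F",s["contact_force"].round(1),"M",s["wrist_torque"].round(2),"open",round(s["opening"]*85,1),"ff",s["finger_force"],"x",R.as_matrix()[:,0].round(3),"z",R.as_matrix()[:,2].round(3))
if len(sys.argv)>3: print("shift",(R.as_matrix().T@(np.array([float(a) for a in sys.argv[1:4]])-p)).round(4))
E
python3 st.py 0.549 -0.2005 0.086
```

```text
t 2.85 p [ 0.5499 -0.2009  0.2487] F [ 0.5 -0.1  0.7] M [ 0.02  0.   -0.05] open 84.8 ff 0.0 x [-0.969  0.245 -0.001] z [ 0.001 -0.    -1.   ]
shift [1.100e-03 1.000e-04 1.627e-01]
```

drive_tool:
  moves:
    - [[0,0,0],[0,0,0.04],0.085]
    - [[0,0,0],[0,0,0.04],0.085]
    - [[0,0,0],[0,0,0.03],0.085]
    - [[0,0,0],[0,0,0.03],0.085]
    - [[0,0,0],[0,0,0.0227],0.085]

```text
time: 3.48
eef_pos: [0.5496, -0.1988, 0.0843]
tcp_rot: [0.124, 0.992, 0.0, -0.001]
contact_force: [0.8, 0.7, -0.5]
opening: 0.999
finger_force: 0.0
```

drive_tool:
  moves:
    - [[0,0,0],[0,0,0],0.03]
    - [[0,0,0],[0,0,0],0.03]
    - [[0,0,0],[0,0,0],0.02]
    - [[0,0,0],[0,0,0],0.02]

```text
time: 3.98
eef_pos: [0.5506, -0.1993, 0.0868]
tcp_rot: [0.124, 0.992, -0.0, 0.001]
contact_force: [0.3, -0.3, -0.0]
opening: 0.238
finger_force: 0.0
```

```bash
python3 st.py; python3 - <<'E'
from h import *
o=[]
for n in("top","scene"):
    c=cam(n);u,v=map(int,proj(c,[.549,-.2,.08]));o.append(cv2.resize(c["image"][v-40:v+40,u-40:u+40,::-1],(400,400),interpolation=cv2.INTER_CUBIC))
cv2.imwrite("pics/g1.png",np.hstack(o))
E
```

```text
t 3.98 p [ 0.5506 -0.1993  0.0868] F [ 0.3 -0.3 -0. ] M [-0.01  0.01  0.04] open 20.3 ff 0.0 x [-0.969  0.245 -0.002] z [ 0.002 -0.001 -1.   ]
```

View pics/g1.png

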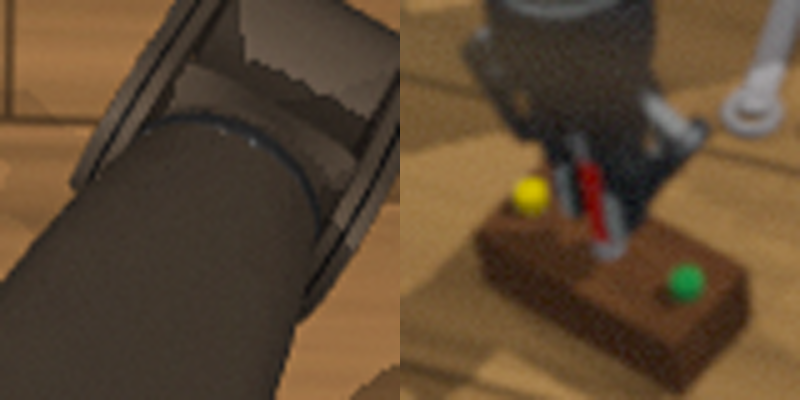

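The scene crop shows the punch (at (592,200)) standing between the pads, still in the small brown block. Closing.

drive_tool:
  moves:
    - [[0,0,0],[0,0,0],0.008]
    - [[0,0,0],[0,0,0],0.004]
    - [[0,0,0],[0,0,0],0.004]
    - [[0,0,0],[0,0,0],0.004]
    - [[0,0,0],[0,0,0],0.004]
  grip_force: 100

```text
time: 4.7
eef_pos: [0.5503, -0.1992, 0.0863]
tcp_rot: [0.124, 0.992, -0.0, 0.0]
contact_force: [-1.2, 0.6, 4.6]
opening: 0.137
finger_force: 97.4
```

```bash
python3 st.py
```

```text
t 4.7 p [ 0.5503 -0.1992  0.0863] F [-1.2  0.6  4.6] M [ 0.05  0.18 -0.  ] open 11.6 ff 97.38889575004578 x [-0.969  0.245 -0.001] z [ 0.001 -0.    -1.   ]
```

drive_tool:
  moves:
    - [[0,0,0],[0,0,-0.005],0.004]
    - [[0,0,0],[0,0,-0.015],0.004]
    - [[0,0,0],[0,0,-0.03],0.004]
    - [[0,0,0],[0,0,-0.03],0.004]
    - [[0,0,0],[0,0,-0.02],0.004]

```text
time: 5.32
eef_pos: [0.5503, -0.199, 0.1877]
tcp_rot: [0.124, 0.992, -0.0, 0.001]
contact_force: [0.2, -0.6, -1.6]
opening: 0.14
finger_force: 97.6
```

```bash
python3 st.py .5545 .1825 .16; python3 - <<'E'
from h import *
o=[]
for n in("top","scene"):
    c=cam(n);u,v=map(int,proj(c,[.549,-.2,.1]));o.append(cv2.resize(c["image"][v-40:v+40,u-40:u+40,::-1],(400,400),interpolation=cv2.INTER_CUBIC))
cv2.imwrite("pics/g2.png",np.hstack(o))
E
```

```text
t 5.33 p [ 0.5503 -0.199   0.1877] F [ 0.2 -0.6 -1.6] M [-0.01 -0.04 -0.02] open 11.9 ff 97.5868570804596 x [-0.969  0.245 -0.002] z [ 0.001 -0.001 -1.   ]
shift [0.0895 0.3709 0.0275]
```

View pics/g2.png

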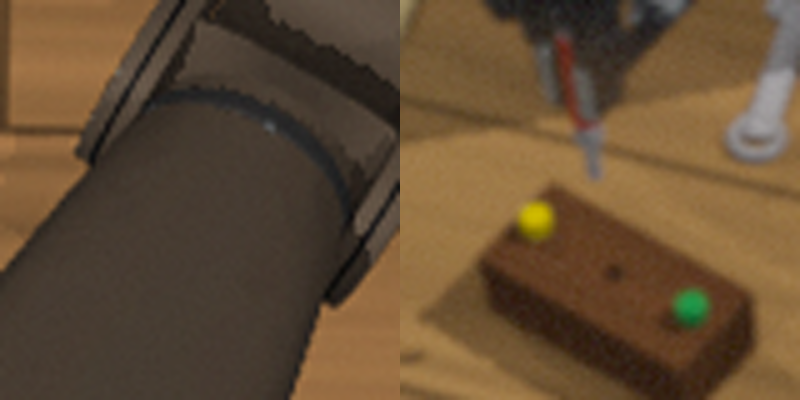

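The punch is held, with its nose tip at (597,178) and the empty hole at (614,271). I'll check its tilt against the prediction for an upright punch, then go to the wheel.

```bash
python3 - <<'E'
from h import *
c=cam("scene");u,v=map(int,proj(c,[.549,-.2,.1]))
for z in(.1187,.146,.19):
    a=proj(c,[.5503,-.199,z]);print(z,[round((a[0]-u+40)*5+398,1),round((a[1]-v+40)*5-2,1)])
a=proj(c,[.5495,-.2003,.045]);print("hole",[round((a[0]-u+40)*5+398,1),round((a[1]-v+40)*5-2,1)])
# measure hole in both
print(back(c,u-40+(614-400+.5)/5-.5,v-40+(271+.5)/5-.5,.045))
E
```

```text
0.1187 [np.float64(595.3), np.float64(176.3)]
0.146 [np.float64(588.8), np.float64(138.4)]
0.19 [np.float64(577.9), np.float64(74.0)]
hole [np.float64(609.7), np.float64(270.3)]
[ 0.54751628 -0.2009879   0.045     ]
```

drive_tool:
  moves:
    - [[0,0,0],[0.0128,0.053,0],0.004]
    - [[0,0,0],[0.0128,0.053,0],0.004]
    - [[0,0,0],[0.0128,0.053,0],0.004]
    - [[0,0,0],[0.0128,0.053,0],0.004]

```text
time: 5.98
eef_pos: [0.551, 0.0209, 0.1836]
tcp_rot: [0.124, 0.992, 0.0, -0.002]
contact_force: [0.2, -0.4, -1.6]
opening: 0.137
finger_force: 97.8
```

drive_tool:
  moves:
    - [[0,0,0],[0.0128,0.053,0],0.004]
    - [[0,0,0],[0.0128,0.053,0],0.004]
    - [[0,0,0],[0.0128,0.053,0],0.004]
    - [[0,0,0],[0,0,0.015],0.004]
    - [[0,0,0],[0,0,0.015],0.004]

```text
time: 6.6
eef_pos: [0.553, 0.1824, 0.1532]
tcp_rot: [0.123, 0.992, -0.001, -0.001]
contact_force: [-0.4, -1.0, -1.7]
opening: 0.134
finger_force: 98.0
```

```bash
python3 st.py .5545 .1825 .16; python3 - <<'E'
from h import *
o=[]
for n in("top","scene"):
    a=[cam(n) for _ in range(4)];c=a[0];im=np.mean([k["image"].astype(float) for k in a],0)
    u,v=map(int,proj(c,[.556,.182,.07]));print(n,u,v);o.append(cv2.resize(im[v-30:v+30,u-30:u+30,::-1].astype(np.uint8),(400,400),interpolation=cv2.INTER_CUBIC))
cv2.imwrite("pics/g3.png",np.hstack(o))
E
```

```text
t 6.6 p [0.553  0.1824 0.1532] F [-0.4 -1.  -1.7] M [-0.03  0.06 -0.01] open 11.4 ff 97.98184275627136 x [-0.97   0.245  0.003] z [-0.003 -0.001 -1.   ]
shift [-0.0014  0.0005 -0.0068]
top 176 167
scene 352 230
```

View pics/g3.png

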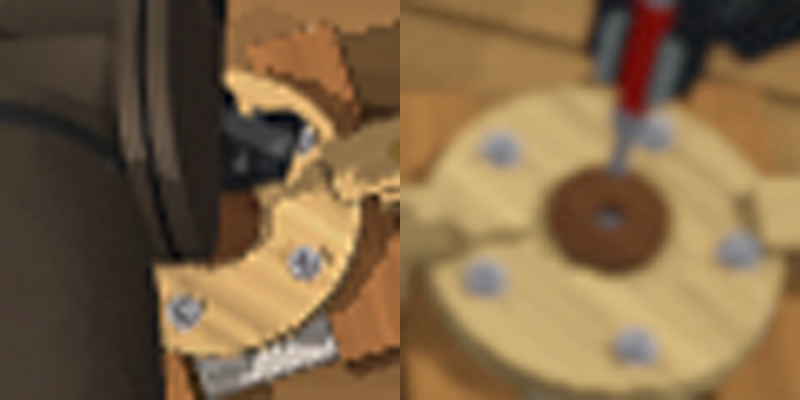

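The scene crop shows the nose tip at (619,170) above the hub and the bore at (610,217). I'll work out the offset at the bore's height.

```bash
python3 st.py; python3 - <<'E'
from h import *
c=cam("scene");k=400/60
px=lambda x,y:(322+(x-400+.5)/k-.5,200+(y+.5)/k-.5)
p=ctrl.get_state()["eef_pos"]
tip=back(c,*px(619,170),.0845);print("tip",tip, "tcp",p)
for z in(.06,.0575,.055):print(z,"bore-tip",(back(c,*px(610,217),z)-tip)[:2].round(4))
B=[(500,150),(656,133),(740,249),(637,345),(486,278)]
P=np.array([back(c,*px(*b),.059)[:2] for b in B]);print("centre",P.mean(0),"centre-tip",(P.mean(0)-tip[:2]).round(4))
E
```

```text
t 7.0 p [0.5547 0.182  0.1564] F [-0.2  0.4 -1.3] M [-0.05 -0.01 -0.01] open 11.6 ff 97.98609495162964 x [-0.969  0.246 -0.001] z [ 0.001  0.    -1.   ]
tip [0.55126335 0.18265838 0.0845    ] tcp [0.55466395 0.18216918 0.15640627]
0.06 bore-tip [0.0027 0.0009]
0.0575 bore-tip [0.0009 0.001 ]
0.055 bore-tip [-0.0009  0.001 ]
centre [0.55906431 0.18248709] centre-tip [ 0.0078 -0.0002]
```

drive_tool:
  moves:
    - [[0,0,0],[-0.0004,0.001,0.008],0.004]
    - [[0,0,0],[0,0,0.008],0.004]
    - [[0,0,0],[0,0,0.005],0.004]
    - [[0,0,0],[0,0,0],0.004]
    - [[0,0,0],[0,0,0],0.004]

```text
time: 7.68
eef_pos: [0.5548, 0.1836, 0.1347]
tcp_rot: [0.124, 0.992, 0.0, 0.0]
contact_force: [0.3, 0.7, -1.0]
opening: 0.135
finger_force: 98.0
```

drive_tool:
  moves:
    - [[0,0,0],[0,0,0.001],0.004]
    - [[0,0,0],[0,0,0.001],0.004]
    - [[0,0,0],[0,0,0.001],0.004]
    - [[0,0,0],[0,0,0],0.004]

```text
time: 8.18
eef_pos: [0.5547, 0.1835, 0.1315]
tcp_rot: [0.124, 0.992, -0.0, -0.0]
contact_force: [-0.7, 0.4, -1.7]
opening: 0.138
finger_force: 98.0
```

```bash
python3 st.py .5553 .183 .128
```

```text
t 8.18 p [0.5547 0.1835 0.1315] F [-0.7  0.4 -1.7] M [-0.01  0.03  0.03] open 11.7 ff 97.98584461212158 x [-0.969  0.245  0.   ] z [-0. -0. -1.]
shift [-0.0008 -0.0003  0.0035]
```

drive_tool:
  moves:
    - [[0,0,0],[-0.0005,0,0.001],0.004]
    - [[0,0,0],[0,0,0.0005],0.004]
    - [[0,0,0],[0,0,0],0.004]

```text
time: 8.55
eef_pos: [0.5552, 0.1834, 0.13]
tcp_rot: [0.124, 0.992, -0.0, -0.0]
contact_force: [-0.7, -0.1, -1.3]
opening: 0.137
finger_force: 98.0
```

drive_tool:
  moves:
    - [[0,0,0],[0,0,0.0005],0.004]
    - [[0,0,0],[0,0,0.0005],0.004]
    - [[0,0,0],[0,0,0],0.004]

```text
time: 8.93
eef_pos: [0.5552, 0.1834, 0.1291]
tcp_rot: [0.124, 0.992, -0.0, -0.0]
contact_force: [-0.8, -0.1, -1.6]
opening: 0.137
finger_force: 98.0
```

drive_tool:
  moves:
    - [[0,0,0],[0,0,0.0005],0.004]
    - [[0,0,0],[0,0,0.0005],0.004]
    - [[0,0,0],[0,0,0],0.004]

```text
time: 9.3
eef_pos: [0.5552, 0.1834, 0.128]
tcp_rot: [0.124, 0.992, -0.0, -0.0]
contact_force: [-0.8, 0.8, -0.8]
opening: 0.138
finger_force: 98.0
```

drive_tool:
  moves:
    - [[0,0,0],[0,0,0.0005],0.004]
    - [[0,0,0],[0,0,0],0.004]

```text
time: 9.55
eef_pos: [0.5552, 0.1834, 0.1276]
tcp_rot: [0.124, 0.992, -0.0, -0.0]
contact_force: [-0.5, 0.6, -0.8]
opening: 0.136
finger_force: 98.0
```

drive_tool:
  moves:
    - [[0,0,0],[0,0,0.0005],0.004]
    - [[0,0,0],[0,0,0.0005],0.004]
    - [[0,0,0],[0,0,0],0.004]

```text
time: 9.93
eef_pos: [0.5552, 0.1834, 0.1266]
tcp_rot: [0.124, 0.992, -0.0, -0.0]
contact_force: [-0.0, 0.3, -1.2]
opening: 0.138
finger_force: 98.0
```

drive_tool:
  moves:
    - [[0,0,0],[0,0,0.0005],0.004]
    - [[0,0,0],[0,0,0.0005],0.004]
    - [[0,0,0],[0,0,0],0.004]

```text
time: 10.3
eef_pos: [0.5551, 0.1834, 0.1255]
tcp_rot: [0.124, 0.992, -0.0, -0.0]
contact_force: [-0.1, -0.5, -1.3]
opening: 0.14
finger_force: 98.0
```

drive_tool:
  moves:
    - [[0,0,0],[0,0,0.0005],0.004]
    - [[0,0,0],[0,0,0],0.004]

```text
time: 10.55
eef_pos: [0.5552, 0.1834, 0.1251]
tcp_rot: [0.124, 0.992, -0.0, -0.0]
contact_force: [-0.6, 1.0, -1.9]
opening: 0.14
finger_force: 98.0
```

```bash
python3 st.py
```

```text
t 10.55 p [0.5552 0.1834 0.1251] F [-0.6  1.  -1.9] M [-0.03  0.02 -0.03] open 11.9 ff 97.98664927482605 x [-0.969  0.245  0.   ] z [-0. -0. -1.]
```

The nose is about 4 mm into the bore with no contact, so the bore is found. Continuing slowly towards the pin.

drive_tool:
  moves:
    - [[0,0,0],[0,0,0.0005],0.004]
    - [[0,0,0],[0,0,0.0005],0.004]
    - [[0,0,0],[0,0,0],0.004]

```text
time: 10.92
eef_pos: [0.5552, 0.1834, 0.124]
tcp_rot: [0.124, 0.992, -0.0, -0.0]
contact_force: [-0.1, 0.2, -1.5]
opening: 0.141
finger_force: 98.0
```

drive_tool:
  moves:
    - [[0,0,0],[0,0,0.0005],0.004]
    - [[0,0,0],[0,0,0.0005],0.004]
    - [[0,0,0],[0,0,0],0.004]

```text
time: 11.3
eef_pos: [0.5554, 0.1834, 0.1237]
tcp_rot: [0.124, 0.992, -0.0, 0.0]
contact_force: [-0.4, -1.4, 1.7]
opening: 0.138
finger_force: 98.0
```

drive_tool:
  moves:
    - [[0,0,0],[0,0,0.0005],0.004]
    - [[0,0,0],[0,0,0.0005],0.004]
    - [[0,0,0],[0,0,0],0.004]

```text
time: 11.68
eef_pos: [0.5557, 0.1834, 0.1235]
tcp_rot: [0.124, 0.992, -0.0, 0.0]
contact_force: [-2.8, -0.4, 7.1]
opening: 0.137
finger_force: 98.5
```

drive_tool:
  moves:
    - [[0,0,0],[0,0,0.0005],0.004]
    - [[0,0,0],[0,0,0.0005],0.004]
    - [[0,0,0],[0,0,0],0.004]

```text
time: 12.05
eef_pos: [0.5558, 0.1834, 0.1231]
tcp_rot: [0.123, 0.992, -0.0, 0.0]
contact_force: [-3.8, -0.9, 8.3]
opening: 0.136
finger_force: 98.8
```

Pin contact is about 5.5 mm below the face. Pressing steadily at 4 mm/s, with a small correction against the sideways drift.

drive_tool:
  moves:
    - [[0,0,0],[0.0003,0,0.0005],0.004]
    - [[0,0,0],[0.0003,0,0.0005],0.004]
    - [[0,0,0],[0,0,0.0005],0.004]
    - [[0,0,0],[0,0,0.0005],0.004]
    - [[0,0,0],[0,0,0.0005],0.004]

```text
time: 12.68
eef_pos: [0.5557, 0.1835, 0.121]
tcp_rot: [0.123, 0.992, -0.0, 0.001]
contact_force: [-2.9, -1.0, 9.9]
opening: 0.138
finger_force: 98.9
```

drive_tool:
  moves:
    - [[0,0,0],[0,0,0.0005],0.004]
    - [[0,0,0],[0,0,0.0005],0.004]
    - [[0,0,0],[0,0,0.0005],0.004]
    - [[0,0,0],[0,0,0.0005],0.004]
    - [[0,0,0],[0,0,0.0005],0.004]

```text
time: 13.3
eef_pos: [0.5557, 0.1835, 0.1186]
tcp_rot: [0.123, 0.992, -0.0, 0.001]
contact_force: [-3.2, -1.5, 9.7]
opening: 0.137
finger_force: 98.9
```

drive_tool:
  moves:
    - [[0,0,0],[0,0,0.0005],0.004]
    - [[0,0,0],[0,0,0.0005],0.004]
    - [[0,0,0],[0,0,0.0005],0.004]
    - [[0,0,0],[0,0,0.0005],0.004]
    - [[0,0,0],[0,0,0.0005],0.004]

```text
time: 13.92
eef_pos: [0.5556, 0.1835, 0.116]
tcp_rot: [0.123, 0.992, -0.0, 0.001]
contact_force: [-2.7, -1.6, 9.7]
opening: 0.135
finger_force: 98.9
```

```bash
python3 st.py
```

```text
t 13.93 p [0.5556 0.1835 0.116 ] F [-2.7 -1.6  9.7] M [-0.3   0.73  0.01] open 11.5 ff 98.93793940544128 x [-0.97   0.245 -0.002] z [ 0.002 -0.    -1.   ]
```

Steady at about 11 N. Pushing on another 10 mm.

drive_tool:
  moves:
    - [[0,0,0],[0,0,0.0005],0.004]
    - [[0,0,0],[0,0,0.0005],0.004]
    - [[0,0,0],[0,0,0.0005],0.004]
    - [[0,0,0],[0,0,0.0005],0.004]
    - [[0,0,0],[0,0,0.0005],0.004]

```text
time: 14.55
eef_pos: [0.5556, 0.1835, 0.1135]
tcp_rot: [0.123, 0.992, -0.0, 0.001]
contact_force: [-3.8, -1.9, 9.5]
opening: 0.137
finger_force: 98.9
```

drive_tool:
  moves:
    - [[0,0,0],[0,0,0.0005],0.004]
    - [[0,0,0],[0,0,0.0005],0.004]
    - [[0,0,0],[0,0,0.0005],0.004]
    - [[0,0,0],[0,0,0.0005],0.004]
    - [[0,0,0],[0,0,0.0005],0.004]

```text
time: 15.18
eef_pos: [0.5557, 0.1835, 0.1111]
tcp_rot: [0.123, 0.992, -0.0, 0.001]
contact_force: [-2.7, -1.6, 9.9]
opening: 0.137
finger_force: 98.9
```

drive_tool:
  moves:
    - [[0,0,0],[0,0,0.0005],0.004]
    - [[0,0,0],[0,0,0.0005],0.004]
    - [[0,0,0],[0,0,0.0005],0.004]
    - [[0,0,0],[0,0,0.0005],0.004]
    - [[0,0,0],[0,0,0.0005],0.004]

```text
time: 15.8
eef_pos: [0.5556, 0.1835, 0.1085]
tcp_rot: [0.123, 0.992, -0.0, 0.001]
contact_force: [-3.3, -2.4, 10.7]
opening: 0.136
finger_force: 99.0
```

drive_tool:
  moves:
    - [[0,0,0],[0,0,0.0005],0.004]
    - [[0,0,0],[0,0,0.0005],0.004]
    - [[0,0,0],[0,0,0.0005],0.004]
    - [[0,0,0],[0,0,0.0005],0.004]

```text
time: 16.3
eef_pos: [0.5556, 0.1835, 0.1065]
tcp_rot: [0.123, 0.992, -0.0, 0.001]
contact_force: [-2.9, -1.3, 10.0]
opening: 0.137
finger_force: 99.0
```

```bash
python3 st.py
```

```text
t 16.3 p [0.5556 0.1835 0.1065] F [-2.9 -1.3 10. ] M [-0.25  0.71 -0.02] open 11.7 ff 98.95594596862793 x [-0.97   0.245 -0.002] z [ 0.002 -0.    -1.   ]
```

drive_tool:
  moves:
    - [[0,0,0],[0,0,0.0005],0.004]
    - [[0,0,0],[0,0,0.0005],0.004]
    - [[0,0,0],[0,0,0.0005],0.004]
    - [[0,0,0],[0,0,0.0005],0.004]

```text
time: 16.8
eef_pos: [0.5557, 0.1835, 0.1045]
tcp_rot: [0.123, 0.992, -0.0, 0.001]
contact_force: [-4.0, -1.2, 11.0]
opening: 0.136
finger_force: 99.0
```

drive_tool:
  moves:
    - [[0,0,0],[0,0,0.0005],0.004]
    - [[0,0,0],[0,0,0.0005],0.004]

```text
time: 17.05
eef_pos: [0.5557, 0.1835, 0.1036]
tcp_rot: [0.123, 0.992, -0.0, 0.001]
contact_force: [-2.6, -1.0, 9.9]
opening: 0.139
finger_force: 99.0
```

drive_tool:
  moves:
    - [[0,0,0],[0,0,0.0005],0.004]
    - [[0,0,0],[0,0,0.0005],0.004]

```text
time: 17.3
eef_pos: [0.5557, 0.1835, 0.1029]
tcp_rot: [0.123, 0.992, -0.0, 0.001]
contact_force: [-3.3, -1.6, 12.1]
opening: 0.137
finger_force: 99.4
```

```bash
python3 st.py
```

```text
t 17.3 p [0.5557 0.1835 0.1029] F [-3.3 -1.6 12.1] M [-0.33  0.94 -0.04] open 11.6 ff 99.35506939888 x [-0.97   0.245 -0.002] z [ 0.002 -0.    -1.   ]
```

drive_tool:
  moves:
    - [[0,0,0],[0,0,0.0005],0.004]
    - [[0,0,0],[0,0,0.0005],0.004]
    - [[0,0,0],[0,0,0],0.004]

```text
time: 17.68
eef_pos: [0.5559, 0.1835, 0.1028]
tcp_rot: [0.123, 0.992, -0.0, 0.001]
contact_force: [-5.1, -1.6, 14.0]
opening: 0.136
finger_force: 99.9
```

drive_tool:
  moves:
    - [[0,0,0],[0,0,0.0005],0.004]
    - [[0,0,0],[0,0,0.0005],0.004]
    - [[0,0,0],[0,0,0],0.004]

```text
time: 18.05
eef_pos: [0.556, 0.1835, 0.1027]
tcp_rot: [0.123, 0.992, -0.0, 0.001]
contact_force: [-6.3, -2.3, 18.1]
opening: 0.139
finger_force: 100.3
```

drive_tool:
  moves:
    - [[0,0,0],[0,0,0.0005],0.004]
    - [[0,0,0],[0,0,0.0005],0.004]
    - [[0,0,0],[0,0,0],0.004]

```text
time: 18.42
eef_pos: [0.5562, 0.1835, 0.1025]
tcp_rot: [0.123, 0.992, -0.0, 0.001]
contact_force: [-8.1, -3.0, 22.3]
opening: 0.135
finger_force: 100.7
```

```bash
python3 st.py
```

```text
t 18.43 p [0.5562 0.1835 0.1025] F [-8.1 -3.  22.3] M [-0.62  1.73 -0.06] open 11.5 ff 100.68697571754456 x [-0.97   0.245 -0.002] z [ 0.002 -0.001 -1.   ]
```

Force rises with almost no travel after about 21 mm of pin travel. That is the solid stop, and at the expected depth of 26 mm below the face. Retracting straight up, then checking.

drive_tool:
  moves:
    - [[0,0,0],[0,0,-0.003],0.004]
    - [[0,0,0],[0,0,-0.007],0.004]
    - [[0,0,0],[0,0,-0.015],0.004]
    - [[0,0,0],[0,0,-0.015],0.004]
    - [[0,0,0],[0,0,-0.02],0.004]

```text
time: 19.05
eef_pos: [0.5544, 0.1835, 0.1579]
tcp_rot: [0.124, 0.992, -0.0, -0.0]
contact_force: [0.3, 0.4, -0.5]
opening: 0.138
finger_force: 98.4
```

drive_tool:
  moves:
    - [[0,0,0],[0,0,-0.02],0.004]
    - [[0,0,0],[0,0,-0.015],0.004]
    - [[0,0,0],[0,0,0],0.004]
    - [[0,0,0],[0,0,0],0.004]

```text
time: 19.55
eef_pos: [0.5541, 0.1835, 0.1915]
tcp_rot: [0.124, 0.992, -0.0, -0.001]
contact_force: [0.6, -0.3, -2.8]
opening: 0.138
finger_force: 98.4
```

```bash
python3 st.py .5503 -.1992 .19; python3 - <<'E'
from h import *
o=[]
a=[cam("scene") for _ in range(3)];c=a[0];im=np.mean([k["image"].astype(float) for k in a],0)
for X in([.556,.182,.06],[.54,.182,.12]):
    u,v=map(int,proj(c,X));print(u,v);o.append(cv2.resize(im[v-30:v+30,u-30:u+30,::-1].astype(np.uint8),(400,400),interpolation=cv2.INTER_CUBIC))
cv2.imwrite("pics/g4.png",np.hstack(o))
p=ctrl.get_state()["eef_pos"]
for z in(-.0693,-.0413,0,.03):
  a=proj(c,p+[0,0,z]);print(z,[round((a[0]-u+30)/.15+396.5,1),round((a[1]-v+30)/.15+2.8,1)])
E
```

```text
t 19.55 p [0.5541 0.1835 0.1915] F [ 0.6 -0.3 -2.8] M [ 0.    0.05 -0.01] open 11.7 ff 98.38755011558533 x [-0.969  0.245  0.001] z [-0.001 -0.    -1.   ]
shift [-0.0901 -0.3719  0.0015]
352 232
357 211
-0.0693 [np.float64(596.3), np.float64(239.9)]
-0.0413 [np.float64(609.2), np.float64(189.6)]
0 [np.float64(629.1), np.float64(111.4)]
0.03 [np.float64(644.4), np.float64(51.4)]
```

View pics/g4.png

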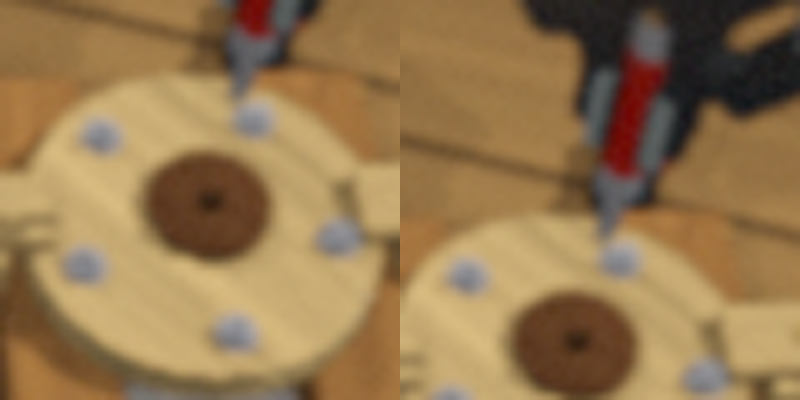

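The bore is now dark, so the pin is gone from it, and the punch is still straight in the grip with its tip at (605,237). Returning over the block.

drive_tool:
  moves:
    - [[0,0,0],[-0.0129,-0.0531,0],0.004]
    - [[0,0,0],[-0.0129,-0.0531,0],0.004]
    - [[0,0,0],[-0.0129,-0.0531,0],0.004]
    - [[0,0,0],[-0.0129,-0.0531,0],0.004]
    - [[0,0,0],[-0.0129,-0.0531,0],0.004]

```text
time: 20.32
eef_pos: [0.5515, -0.0912, 0.1915]
tcp_rot: [0.124, 0.992, 0.0, -0.0]
contact_force: [0.5, 0.1, -1.8]
opening: 0.132
finger_force: 98.4
```

drive_tool:
  moves:
    - [[0,0,0],[-0.0129,-0.0531,0],0.004]
    - [[0,0,0],[-0.0127,-0.0533,0],0.004]
    - [[0,0,0],[0,0,0.03],0.004]
    - [[0,0,0],[0,0,0.03],0.004]
    - [[0,0,0],[0,0,0],0.004]

```text
time: 20.95
eef_pos: [0.5484, -0.198, 0.1283]
tcp_rot: [0.124, 0.992, 0.002, -0.004]
contact_force: [-0.1, 0.9, -1.3]
opening: 0.136
finger_force: 98.3
```

drive_tool:
  moves:
    - [[0,0,0],[0,0,0],0.004]
    - [[0,0,0],[0,0,0],0.004]

```text
time: 21.2
eef_pos: [0.5518, -0.1994, 0.134]
tcp_rot: [0.123, 0.992, -0.001, 0.001]
contact_force: [-0.3, -0.4, -2.0]
opening: 0.136
finger_force: 98.3
```

```bash
python3 st.py .5503 -.1992 .118; python3 - <<'E'
from h import *
a=[cam("scene") for _ in range(3)];c=a[0];im=np.mean([k["image"].astype(float) for k in a],0)
u,v=map(int,proj(c,[.55,-.2,.05]));print(u,v);cv2.imwrite("pics/g5.png",cv2.resize(im[v-30:v+30,u-30:u+30,::-1].astype(np.uint8),(600,600),interpolation=cv2.INTER_CUBIC))
for X in([.5503,-.1992,.045],ctrl.get_state()["eef_pos"]-[0,0,.0693]):
  a=proj(c,X);print([round((a[i]-[u,v][i]+30.5)*10-.5,1) for i in(0,1)])
E
```

```text
t 21.2 p [ 0.5518 -0.1994  0.134 ] F [-0.3 -0.4 -2. ] M [0.02 0.04 0.06] open 11.5 ff 98.3030354976654 x [-0.97   0.245 -0.003] z [ 0.003 -0.002 -1.   ]
shift [ 0.0016 -0.0002  0.0159]
201 194
[np.float64(310.8), np.float64(322.5)]
[np.float64(300.9), np.float64(277.9)]
```

View pics/g5.png

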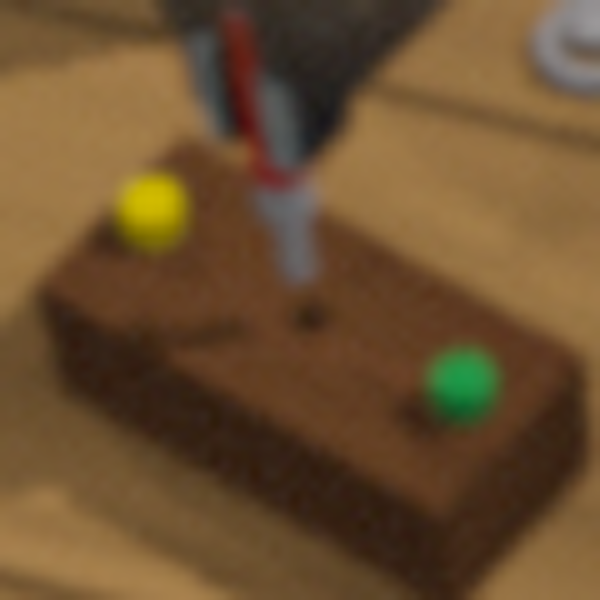

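The tip at (302,278) and the hole at (312,318) both match the predictions. Lowering to just above the mouth and settling.

drive_tool:
  moves:
    - [[0,0,0],[0,0,0.004],0.004]
    - [[0,0,0],[0,0,0.004],0.004]
    - [[0,0,0],[0,0,0.004],0.004]
    - [[0,0,0],[0,0,0],0.004]
    - [[0,0,0],[0,0,0],0.004]

```text
time: 21.98
eef_pos: [0.5508, -0.1991, 0.1201]
tcp_rot: [0.124, 0.992, 0.0, -0.0]
contact_force: [0.3, 0.1, -0.9]
opening: 0.135
finger_force: 98.3
```

```bash
python3 st.py .5503 -.1992 .112
```

```text
t 21.98 p [ 0.5508 -0.1991  0.1201] F [ 0.3  0.1 -0.9] M [-0.02 -0.06  0.09] open 11.5 ff 98.30286026000977 x [-0.969  0.245  0.   ] z [-0.  0. -1.]
shift [ 0.0004 -0.0002  0.0081]
```

drive_tool:
  moves:
    - [[0,0,0],[0.0004,0,0.002],0.004]
    - [[0,0,0],[0,0,0.002],0.004]
    - [[0,0,0],[0,0,0.001],0.004]
    - [[0,0,0],[0,0,0.001],0.004]
    - [[0,0,0],[0,0,0],0.004]

```text
time: 22.6
eef_pos: [0.5503, -0.199, 0.114]
tcp_rot: [0.124, 0.992, 0.0, -0.0]
contact_force: [0.5, 0.0, -1.2]
opening: 0.14
finger_force: 98.3
```

drive_tool:
  moves:
    - [[0,0,0],[0,0,0.001],0.004]
    - [[0,0,0],[0,0,0.001],0.004]
    - [[0,0,0],[0,0,0.001],0.004]
    - [[0,0,0],[0,0,0],0.004]

```text
time: 23.1
eef_pos: [0.5503, -0.199, 0.111]
tcp_rot: [0.124, 0.992, 0.0, -0.0]
contact_force: [0.2, 0.1, -0.8]
opening: 0.137
finger_force: 98.3
```

```bash
python3 st.py .5503 -.1992 .0863
```

```text
t 23.1 p [ 0.5503 -0.199   0.111 ] F [ 0.2  0.1 -0.8] M [ 0.03  0.02 -0.03] open 11.7 ff 98.30241680145264 x [-0.969  0.245  0.   ] z [-0.  0. -1.]
shift [-0.0001 -0.0002  0.0247]
```

The nose is 3 mm into the hole with no contact. Lowering the rest.

drive_tool:
  moves:
    - [[0,0,0],[0,0,0.003],0.004]
    - [[0,0,0],[0,0,0.003],0.004]
    - [[0,0,0],[0,0,0.003],0.004]
    - [[0,0,0],[0,0,0.003],0.004]
    - [[0,0,0],[0,0,0],0.004]

```text
time: 23.72
eef_pos: [0.5501, -0.1988, 0.0987]
tcp_rot: [0.124, 0.992, 0.0, -0.0]
contact_force: [0.1, -0.5, -0.4]
opening: 0.138
finger_force: 98.3
```

drive_tool:
  moves:
    - [[0,0,0],[0,0,0.003],0.004]
    - [[0,0,0],[0,0,0.003],0.004]
    - [[0,0,0],[0,0,0.002],0.004]
    - [[0,0,0],[0,0,0.001],0.004]
    - [[0,0,0],[0,0,0],0.004]

```text
time: 24.35
eef_pos: [0.5503, -0.199, 0.09]
tcp_rot: [0.124, 0.992, 0.0, -0.0]
contact_force: [-0.5, -0.2, -1.7]
opening: 0.137
finger_force: 98.3
```

drive_tool:
  moves:
    - [[0,0,0],[0,0,0.001],0.004]
    - [[0,0,0],[0,0,0.001],0.004]
    - [[0,0,0],[0,0,0.0005],0.004]
    - [[0,0,0],[0,0,0],0.004]

```text
time: 24.85
eef_pos: [0.5503, -0.199, 0.0876]
tcp_rot: [0.124, 0.992, 0.0, -0.0]
contact_force: [-0.2, 0.0, -1.6]
opening: 0.137
finger_force: 98.3
```

```bash
python3 st.py .5503 -.1992 .0863
```

```text
t 24.85 p [ 0.5503 -0.199   0.0876] F [-0.2  0.  -1.6] M [ 0.   -0.01  0.04] open 11.7 ff 98.30320715904236 x [-0.969  0.245  0.   ] z [-0.  0. -1.]
shift [-0.     -0.0002  0.0013]
```

drive_tool:
  moves:
    - [[0,0,0],[0,0,0.0005],0.004]
    - [[0,0,0],[0,0,0.0005],0.004]
    - [[0,0,0],[0,0,0.0005],0.004]
    - [[0,0,0],[0,0,0],0.004]

```text
time: 25.35
eef_pos: [0.5504, -0.199, 0.0864]
tcp_rot: [0.124, 0.992, -0.0, -0.0]
contact_force: [-1.2, 0.8, -0.0]
opening: 0.136
finger_force: 98.3
```

drive_tool:
  moves:
    - [[0,0,0],[0,0,0.0005],0.004]
    - [[0,0,0],[0,0,0.0005],0.004]
    - [[0,0,0],[0,0,0],0.004]

```text
time: 25.72
eef_pos: [0.5506, -0.1991, 0.0863]
tcp_rot: [0.123, 0.992, -0.0, -0.0]
contact_force: [-1.9, 1.4, 5.7]
opening: 0.134
finger_force: 98.9
```

```bash
python3 st.py
```

```text
t 25.73 p [ 0.5506 -0.1991  0.0863] F [-1.9  1.4  5.7] M [0.26 0.55 0.05] open 11.4 ff 98.9364767074585 x [-0.969  0.245  0.   ] z [-0. -0. -1.]
```

The shoulder is seated, with 7 N reaction at the same height as when it was grasped. Releasing gently and retreating.

drive_tool:
  moves:
    - [[0,0,0],[0,0,0],0.02]
    - [[0,0,0],[0,0,0],0.03]
    - [[0,0,0],[0,0,0],0.05]
    - [[0,0,0],[0,0,0],0.06]
    - [[0,0,0],[0,0,0],0.06]
  grip_force: 20

```text
time: 26.35
eef_pos: [0.5504, -0.199, 0.085]
tcp_rot: [0.124, 0.992, 0.0, -0.0]
contact_force: [-0.8, -0.1, -0.1]
opening: 0.704
finger_force: 0.0
```

drive_tool:
  moves:
    - [[0,0,0],[0,0,-0.01],0.06]
    - [[0,0,0],[0,0,-0.03],0.06]
    - [[0,0,0],[0,0,-0.04],0.06]
    - [[0,0,0],[0,0,-0.04],0.06]
    - [[0,0,0],[0,0,-0.04],0.06]

```text
time: 26.98
eef_pos: [0.5504, -0.199, 0.2474]
tcp_rot: [0.124, 0.992, -0.0, 0.001]
contact_force: [0.5, -0.1, -0.5]
opening: 0.702
finger_force: 0.0
```

drive_tool:
  moves:
    - [[0,0,0],[0.04,0,0],0.06]
    - [[0,0,0],[0.05,0,0],0.06]
    - [[0,0,0],[0,0.04,0],0.06]
    - [[0,0,0],[0,0,0],0.06]
    - [[0,0,0],[0,0,0],0.06]

```text
time: 27.6
eef_pos: [0.4732, -0.1384, 0.2459]
tcp_rot: [0.123, 0.992, -0.0, 0.001]
contact_force: [-0.4, 0.1, -0.3]
opening: 0.698
finger_force: 0.0
```

```bash
python3 st.py; python3 - <<'E'
from h import *
o=[]
a=[cam("scene") for _ in range(3)];c=a[0];im=np.mean([k["image"].astype(float) for k in a],0)
for X in([.55,-.2,.07],[.6,.182,.03]):
    u,v=map(int,proj(c,X));o.append(cv2.resize(im[v-40:v+40,u-40:u+40,::-1].astype(np.uint8),(400,400),interpolation=cv2.INTER_CUBIC))
full=cv2.resize(im[:,:,::-1].astype(np.uint8),(400,300));r=cv2.resize(cam("top")["image"][:,:,::-1],(400,300))
cv2.imwrite("pics/g6.png",np.vstack([np.hstack(o)[50:350],np.hstack([full,r])]))
E
```

```text
t 27.6 p [ 0.4732 -0.1384  0.2459] F [-0.4  0.1 -0.3] M [-0.01  0.01  0.02] open 59.3 ff 0.0 x [-0.97   0.245 -0.001] z [ 0.001 -0.001 -1.   ]
```

View pics/g6.png

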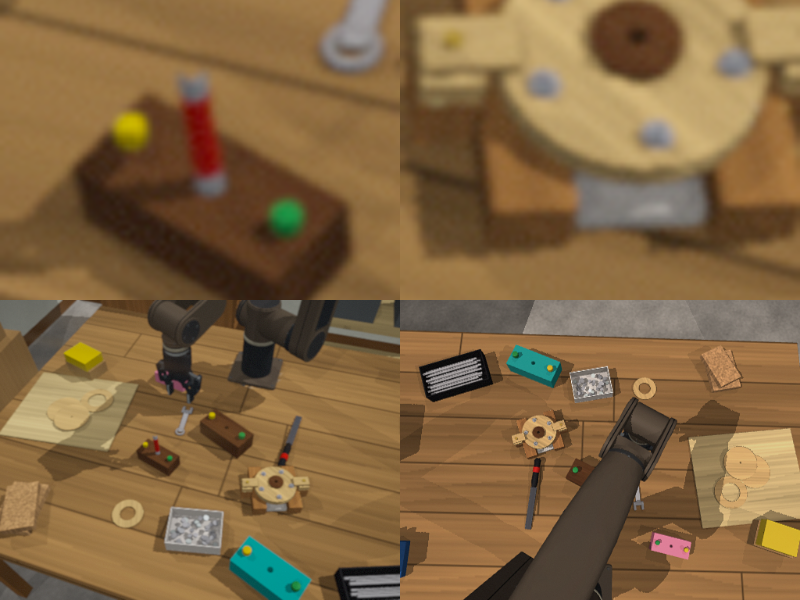

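The punch stands upright and fully down in the small brown block (base at (210,185)). The bore at (638,37) is empty, the other things are unmoved, and the robot is clear of everything. Handing in.

```bash
python3 -c "
from plant import ctrl
print(ctrl.sign_off())"
```

```text
the job is handed in; nothing more can be done
None
```

I pressed the pin down to the solid stop at the tray depth (about 24 N highest force read), stood the punch back fully down in its hole, left the other things where they were, and handed the job in at about 28 s; the pin head itself was not visible, so that rests on depth, force and the now-empty bore.

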